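# Seat the orange-lidded suction jar in its blue cup

### The arm

A 6-joint arm with a two-finger parallel gripper is mounted at the origin on the work surface. World frame = base frame: x ahead of the robot, y to its left, z up, the work surface at z = 0. Lengths are in m, angles in degrees, forces in N, time in s.
With the tool pointing down it reaches from about 0.375 to 0.9 m from the base axis. Payload 3.1 kg.
Tool frame: the origin (TCP) lies on the centre line of the jaws, within the pads' length; the fingertips stand 25 mm ahead of it and the grasp point (between the pads) lies 6 mm ahead of it; y points along the fingers, x is the direction in which the jaws open and shut, and the axes are right-handed (so a half turn about y gives the same grasp; the last joint's range is limited). The gripper opens to 87 mm and grips with 3 to 60 N. Pads are 19 mm wide; open, the fingers measure 117 mm over their backs; the gripper's body (75 mm by 190 mm) begins 51 mm behind the grasp point.
Start: joints at [-77.378, 30.224, 82.088, -0, 67.689, -10.227], TCP at [0.243, -0.576, 0.248] pointing down, gripper open.
Joint ranges: [-176.69, 176.69], [-43.24, 126.21], [12.49, 139.97], [-82, 262], [0, 151.66], [-163.58, 163.58]. Speed limits (degrees/s): [159.86, 159.86, 180, 180, 180, 180].

### API

Orientations are given as a 3x3 rotation matrix whose columns are the frame's x, y, z axes.
In Python, from rig import * gives the robot as it stands.
- The arm moves only by the tool play_rows, never from a script. Its argument "commands" is a list of rows, each a list of 2 entries, a list of its own where there are three numbers: the shift along the world's x, y, z in m, then the turn, a rotation vector about the world's x, y, z in rad. A call has 1 to 10 rows; each row is the pose to reach, as a shift and turn from the pose commanded when the call began; what a row does not reach only later rows make up. A row lasts 1/8 s, in which the tool goes at most 62.5 mm and 10.7 degrees, less where a joint would pass 70% of its speed; a pose out of reach is approached as far as the arm can. A call with a gripper value outside its range is refused whole. "gripper" is the finger opening in m, from 0 to 0.087, set as the call begins (left out, the last holds). The fingers move at their own pace and stop on an object; the grip force is fixed at half the most. Time passes only in rows, so rows that repeat a pose let the fingers close. It gives the time, the measured TCP pose, the force and the opening at its end, in the units of the state.
- read_state(): the state, without advancing time (a new reading comes with each control period).
- capture(name): name is "scene" or "top"; returns a dict with "frame" (400x640x3 uint8, red, green, blue), "depth" (400x640 float32, m along the optical axis (not along the pixel's ray), 0 where there is no reading), "mtx" (3x3 intrinsics, pixels), "dist_coeffs" ([k1, k2, p1, p2, k3] as OpenCV has them; the pictures are not rectified), "cam_to_world" (4x4, takes a point from camera to world coordinates). Camera axes: x right, y down, z forward; pixel columns grow to the right and rows downward; lengths in m; the calibration is good to about 2 mm. A picture is of the moment at which its call begins.
- hand_in(): hands the job in, once; it reports no verdict.
The state is a dict: "time_s": time; "joint_positions": joint angles; "qvel": joint speeds; "tau": joint torques, N m; "position": TCP position; "tcp_rot": TCP orientation; "force": force on the tool from outside, world axes, zero at the start; "moment": the same for the moment, N m; "opening": opening from 0.0 (shut) to 1.0 (fully open).
Only numpy, scipy, OpenCV 4.12 (cv2) and the standard library are available. Lean on these libraries where they do the work, as an engineer would, in place of code of your own. Each camera call takes 0.05 s, during which the arm holds its last target. There are 200 camera calls.

### The job

Put the suction jar with the orange lid back in the blue cup: pick it up and lower it in, not dropping it, so that its domed foot sits fully home in the hollow top and it stands upright, then let go. Leave the white-lidded jar standing where it is.

Things in the scene. Friction and masses are not known exactly. Their poses are not given: they have to be found in the camera images.
- jar_orange: Jar to seat. Loose, upright, round, mm: pale body dia 60 with thin blue rings; plain orange lid dia 44 at 95 to 125 above the underside (grip here from above, any yaw); shoulder at 84 to 92, neck dia 40; grey nipple dia 10 up to 135. Domed foot: flat dia 36 at the bottom, dia 50 at 8 up, 60 at 20 up. 0.1 to 0.21 kg. Origin: centre of the underside; z up its axis.
- cup_blue: Cup to fill, empty. Round blue cup fixed to the counter, mm: black base disc dia 96, 8 thick; flared cup, rim 58 high, outer dia 94, mouth dia 82; conical hollow narrows to a flat floor dia 45, 24 above the counter. A jar's foot slides down the cone, centres itself and rests on that floor. Origin: centre of the base's underside, on the counter; z up.
- jar_white: Leave alone. Loose, upright, round, mm: pale body dia 60 with thin blue rings; plain white lid dia 44 at 95 to 125 above the underside (grip here from above, any yaw); shoulder at 84 to 92, neck dia 40; grey nipple dia 10 up to 135. Domed foot: flat dia 36 at the bottom, dia 50 at 8 up, 60 at 20 up. 0.1 to 0.21 kg. Origin: centre of the underside; z up its axis.
- cup_yellow: Not needed. Round yellow cup fixed to the counter, mm: black base disc dia 96, 8 thick; flared cup, rim 58 high, outer dia 94, mouth dia 82; conical hollow narrows to a flat floor dia 45, 24 above the counter. A jar's foot slides down the cone, centres itself and rests on that floor. Origin: centre of the base's underside, on the counter; z up.

How it is judged (in metres and radians):
On the way, in this order (a step that is already met when the one before it is completed fails the run):
1. the orange-lidded jar is lifted clear of the counter in the gripper (height (world z) of jar_orange above 0.04 m and contact force between the fingers and jar_orange above 0.5 N), for 0.1 s.
2. its foot is lowered inside the blue cup's mouth, at least 5 mm below the rim, while still held (horizontal distance between jar_orange and cup_blue below 0.022 m and z of jar_orange in the frame of cup_blue below 0.053 m and contact force between the fingers and jar_orange above 0.5 N), for 0.05 s.
At the end, for the whole second after the job is handed in: The orange-lidded jar stands in the blue cup, its axis within 10 mm of the cup's and its underside within 10 mm of the cup's floor, upright within 10 degrees, released and at rest; the white-lidded jar is upright (10 degrees) and within 30 mm of where it started (horizontal distance between jar_orange and cup_blue below 0.01 m and z of jar_orange in the frame of cup_blue between 0.018 and 0.034 m and angle between each of jar_orange, jar_white's own z axis and vertical below 0.18 rad and linear speed of jar_orange below 0.02 m/s and distance of jar_white from where it was at the start of the episode below 0.03 m); the robot touches nothing.
It fails at once if the white-lidded jar is moved more than 40 mm or tipped over (distance of jar_white from where it was at the start of the episode above 0.04 m or angle between jar_white's own z axis and vertical above 0.5 rad).
It also fails if it takes over 35 s, if anything falls off the work surface, if the arm or the gripper's body presses on something with over 40 N, if the wrist force passes 120 N, or if a joint passes its speed limit or range.

## Working session

There is one attempt and no reset: what is moved stays moved. The work goes in short steps, Python scripts to look and compute and a tool call to move; the robot and the scene stay as the last step left them, time stands still between calls to the robot, and variables do not carry over. Pictures are saved under pics/ and viewed, about 8 in all and at most 12, crops included, and the job is handed in when it is done.

Besides the shell and the picture viewer there is one more tool, called after "Call:" by a JSON object that holds its "op" and its "data", one argument or row to a line. play_rows: Moves the arm, as the interface text tells. Its arguments: {"type":"object","properties":{"commands":{"type":"array"},"gripper":{"type":"number"}},"required":["commands"]}

```bash
mkdir -p pics
python3 - <<'E'
from rig import *
import cv2,numpy as np
s=read_state();print({k:np.round(v,3).tolist() for k,v in s.items()})
for n in ("scene","top"):
    c=capture(n);np.savez(f"pics/{n}0.npz",**c);cv2.imwrite(f"pics/{n}0.png",c["frame"][:,:,::-1])
    print(n,np.round(c["mtx"],1).tolist(),np.round(c["dist_coeffs"],4),np.round(c["cam_to_world"],3).tolist())
E
```

```text
{'time_s': 0.0, 'joint_positions': [-77.378, 30.28, 82.154, -0.001, 67.687, -10.227], 'qvel': [0.016, 0.035, -0.077, 0.05, 0.001, -0.099], 'tau': [-0.003, -44.005, -17.659, 0.063, 0.058, -0.0], 'position': [0.243, -0.575, 0.247], 'tcp_rot': [[0.388, -0.0, 0.922], [-0.922, 0.002, 0.388], [-0.002, -1.0, 0.0]], 'force': [0.457, 1.325, 0.323], 'moment': [0.047, -0.036, -0.024], 'opening': 1.001}
scene [[445.0, 0.0, 314.8], [0.0, 445.0, 194.9], [0.0, 0.0, 1.0]] [-0.0605  0.      0.      0.      0.    ] [[0.829, 0.348, -0.437, 0.969], [0.559, -0.503, 0.659, -0.69], [0.009, -0.791, -0.611, 0.678], [0.0, 0.0, 0.0, 1.0]]
top [[441.9, 0.0, 314.4], [0.0, 441.9, 197.5], [0.0, 0.0, 1.0]] [-0.0889  0.      0.      0.      0.    ] [[0.012, -0.986, 0.166, 0.405], [-1.0, -0.011, 0.007, 0.004], [-0.005, -0.166, -0.986, 0.848], [0.0, 0.0, 0.0, 1.0]]
```

View pictures.

View pics/scene0.png

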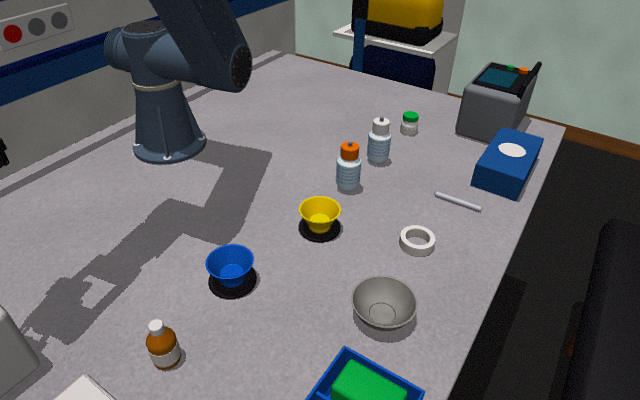

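View pics/top0.png

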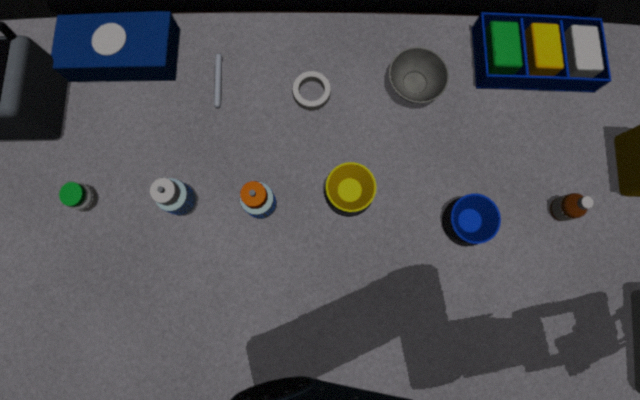

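The scene view shows the orange jar at about (348,168), the white jar at (379,142), the blue cup at (230,268) and the yellow cup at (320,218). In the top view they are at (254,195), (164,192), (474,219) and (351,188). Next I measure them.

```bash
cat > h.py <<'E'
import cv2,numpy as np
def mask(c,lo,hi,box):
    h=cv2.cvtColor(c["frame"],cv2.COLOR_RGB2HSV);m=cv2.inRange(h,lo,hi);b=np.zeros_like(m);x0,y0,x1,y1=box;b[y0:y1,x0:x1]=255;return m&b
def rays(c,uv):
    n=cv2.undistortPoints(np.float64(uv).reshape(-1,1,2),c["mtx"],c["dist_coeffs"])[:,0];return np.c_[n,np.ones(len(n))]
def plane(c,uv,z):
    T=c["cam_to_world"];d=rays(c,uv)@T[:3,:3].T;o=T[:3,3];return o+d*((z-o[2])/d[:,2])[:,None]
def cloud(c,m):
    v,u=np.nonzero(m);d=c["depth"][v,u];k=d>0;uv=np.c_[u,v][k];T=c["cam_to_world"];return uv,(rays(c,uv)*d[k][:,None])@T[:3,:3].T+T[:3,3]
def circ(p):
    A=np.c_[2*p[:,:2],np.ones(len(p))];s=np.linalg.lstsq(A,(p[:,:2]**2).sum(1),rcond=None)[0];return s[:2],np.sqrt(s[2]+s[:2]@s[:2])
def contour(m):
    return max(cv2.findContours(m,cv2.RETR_EXTERNAL,cv2.CHAIN_APPROX_NONE)[0],key=cv2.contourArea)[:,0]
def hull(m): return cv2.convexHull(contour(m))[:,0]
E
python3 - <<'E'
from h import *
np.set_printoptions(precision=4,suppress=True)
S={n:np.load(f"pics/{n}0.npz") for n in("scene","top")}
O=((5,150,80),(18,255,255));B=((105,150,60),(125,255,255))
for n,ob,bb,wb in(("scene",(325,135,375,165),(195,235,265,290),(365,112,395,136)),("top",(230,170,285,225),(435,180,515,255),(145,170,180,212))):
    c=S[n]
    for nm,r,b,zs in(("lid",O,ob,.125),("cup",B,bb,.058),("white",((0,0,120),(180,40,255)),wb,.125)):
        m=mask(c,*r,b);uv,P=cloud(c,m);z=P[:,2];t=P[z>np.percentile(z,98)-.006]
        print(n,nm,len(P),"z pct",np.percentile(z,[2,50,98]),"top pts",len(t),t.mean(0),"bbox mid",(t.max(0)+t.min(0))/2,np.ptp(t,axis=0))
        q=plane(c,contour(m),zs)
        print("   contour on plane circ",circ(q), "extent",q.min(0)[:2],q.max(0)[:2])
E
```

```text
scene lid 283 z pct [0.0987 0.1209 0.1283] top pts 133 [0.5369 0.1067 0.1261] bbox mid [0.5346 0.1094 0.1295] [0.0416 0.0406 0.0142]
   contour on plane circ (array([0.5453, 0.0925]), np.float64(0.03166653714215636)) extent [0.5147 0.0548] [0.5738 0.1329]
scene cup 1488 z pct [0.0114 0.042  0.0595] top pts 366 [ 0.5012 -0.281   0.0574] bbox mid [ 0.5058 -0.2853  0.0575] [0.0912 0.0905 0.008 ]
   contour on plane circ (array([ 0.5111, -0.2898]), np.float64(0.048738085192859)) extent [ 0.4604 -0.3359] [ 0.5612 -0.2396]
scene white 563 z pct [-0.0026  0.0008  0.1267] top pts 99 [0.541  0.2632 0.1254] bbox mid [0.5388 0.2672 0.1292] [0.0436 0.0427 0.0145]
   contour on plane circ (array([0.5411, 0.2543]), np.float64(0.060132409817305034)) extent [0.4805 0.1777] [0.5991 0.3318]
top lid 472 z pct [0.1217 0.1245 0.1271] top pts 470 [0.5324 0.1119 0.1245] bbox mid [0.5331 0.1123 0.1249] [0.0429 0.0418 0.0072]
   contour on plane circ (array([0.5326, 0.1119]), np.float64(0.020723083568603678)) extent [0.5116 0.0914] [0.554  0.1335]
top cup 1944 z pct [0.0098 0.0409 0.059 ] top pts 494 [ 0.505  -0.2885  0.0566] bbox mid [ 0.5042 -0.2834  0.0575] [0.0883 0.0903 0.0088]
   contour on plane circ (array([ 0.5037, -0.283 ]), np.float64(0.04519273094733861)) extent [ 0.4584 -0.3282] [ 0.5483 -0.238 ]
top white 601 z pct [0.0824 0.124  0.127 ] top pts 436 [0.5375 0.2671 0.1247] bbox mid [0.5374 0.2676 0.1277] [0.042  0.0414 0.013 ]
   contour on plane circ (array([0.5329, 0.26  ]), np.float64(0.025115727209290128)) extent [0.5032 0.2354] [0.5595 0.2887]
```

The two views agree to about 3 mm: orange jar at (0.533, 0.111), blue cup at (0.5045, -0.284), and the heights match the given sizes (lid 0.125, rim 0.058). The tool is already pointing down, so I move above the jar.

Call:
{"op": "play_rows", "data": {
  "commands": [
    [[0.06, 0.14, 0], [0, 0, 0]],
    [[0.12, 0.284, 0], [0, 0, 0]],
    [[0.145, 0.343, 0], [0, 0, 0]],
    [[0.17, 0.4, 0], [0, 0, 0]],
    [[0.195, 0.46, 0], [0, 0, 0]],
    [[0.22, 0.52, 0], [0, 0, 0]],
    [[0.245, 0.58, 0], [0, 0, 0]],
    [[0.29, 0.687, 0], [0, 0, 0]],
    [[0.29, 0.687, 0], [0, 0, 0]],
    [[0.29, 0.687, 0], [0, 0, 0]]
  ],
  "gripper": 0.087
}}

```text
time_s: 1.35
position: [0.4864, 0.0018, 0.2475]
tcp_rot: [[0.388, -0.0, 0.922], [-0.922, -0.0, 0.388], [0.0, -1.0, -0.0]]
force: [1.0, 0.7, 0.9]
opening: 0.996
```

Call:
{"op": "play_rows", "data": {
  "commands": [
    [[0, 0, 0], [0, 0, 0]],
    [[0, 0, 0], [0, 0, 0]],
    [[0, 0, 0], [0, 0, 0]],
    [[0, 0, 0], [0, 0, 0]]
  ]
}}

```text
time_s: 1.85
position: [0.4856, -0.0016, 0.2475]
tcp_rot: [[0.386, -0.0, 0.923], [-0.923, -0.0, 0.386], [-0.0, -1.0, -0.0]]
force: [-0.2, -0.5, 0.0]
opening: 1.0
```

Call:
{"op": "play_rows", "data": {
  "commands": [
    [[0.022, 0.054, 0], [0, 0, 0]],
    [[0.047, 0.113, 0], [0, 0, 0]],
    [[0.047, 0.113, 0], [0, 0, 0]],
    [[0.047, 0.113, 0], [0, 0, 0]],
    [[0.047, 0.113, 0], [0, 0, 0]]
  ]
}}

```text
time_s: 2.48
position: [0.5324, 0.1112, 0.2474]
tcp_rot: [[0.386, -0.001, 0.922], [-0.922, -0.0, 0.386], [-0.0, -1.0, -0.001]]
force: [-1.0, -0.3, 0.3]
opening: 1.001
```

Run:
```python
from rig import *
from h import *
s=read_state();print(s["position"],s["joint_positions"])
c=capture("scene");cv2.imwrite("pics/scene1.png",c["frame"][:,:,::-1])
```

```text
[0.53235654 0.11123867 0.24741685] [ 3.59097796e-02  2.40107945e+01  9.37553448e+01 -2.19212375e-02
  6.22909414e+01  6.73236155e+01]
```

View pics/scene1.png

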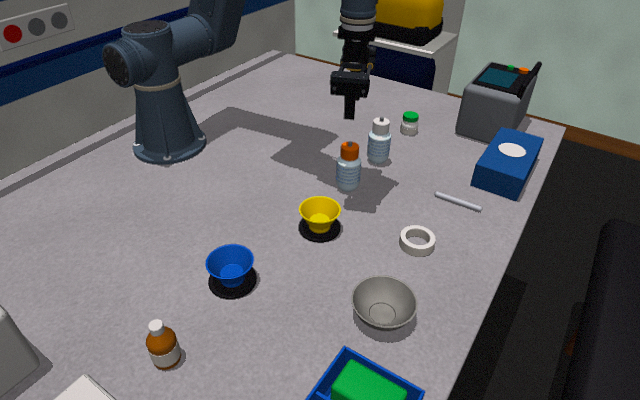

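The open fingers are above the orange jar (fingertip at about (350,115), lid at (348,150)). I lower to grip the lid.

Call:
{"op": "play_rows", "data": {
  "commands": [
    [[0, 0, -0.04], [0, 0, 0]],
    [[0, 0, -0.08], [0, 0, 0]],
    [[0, 0, -0.1], [0, 0, 0]],
    [[0, 0, -0.115], [0, 0, 0]],
    [[0, 0, -0.127], [0, 0, 0]],
    [[0, 0, -0.127], [0, 0, 0]],
    [[0, 0, -0.127], [0, 0, 0]]
  ]
}}

```text
time_s: 3.4
position: [0.5335, 0.1128, 0.1212]
tcp_rot: [[0.388, 0.001, 0.922], [-0.922, 0.0, 0.388], [0.001, -1.0, 0.001]]
force: [0.6, 0.4, -0.4]
opening: 1.003
```

Call:
{"op": "play_rows", "data": {
  "commands": [
    [[0, 0, 0], [0, 0, 0]],
    [[0, 0, 0], [0, 0, 0]],
    [[0, 0, 0], [0, 0, 0]],
    [[0, 0, 0], [0, 0, 0]],
    [[0, 0, 0], [0, 0, 0]],
    [[0, 0, 0], [0, 0, 0]],
    [[0, 0, 0], [0, 0, 0]],
    [[0, 0, 0], [0, 0, 0]]
  ],
  "gripper": 0.03
}}

```text
time_s: 4.4
position: [0.5329, 0.1128, 0.1205]
tcp_rot: [[0.388, -0.0, 0.922], [-0.922, 0.0, 0.388], [-0.0, -1.0, -0.0]]
force: [0.4, 0.2, 0.2]
opening: 0.501
```

The opening is 43.6 mm, which matches the 44 mm lid. Lifting.

Call:
{"op": "play_rows", "data": {
  "commands": [
    [[0, 0, 0.01], [0, 0, 0]],
    [[0, 0, 0.03], [0, 0, 0]],
    [[0, 0, 0.055], [0, 0, 0]],
    [[0, 0, 0.08], [0, 0, 0]],
    [[0, 0, 0.1], [0, 0, 0]],
    [[0, 0, 0.1], [0, 0, 0]],
    [[0, 0, 0.1], [0, 0, 0]]
  ]
}}

```text
time_s: 5.28
position: [0.5323, 0.1128, 0.2201]
tcp_rot: [[0.388, -0.001, 0.922], [-0.922, 0.0, 0.388], [-0.0, -1.0, -0.001]]
force: [-1.5, -0.1, -0.4]
opening: 0.493
```

Run:
```python
from rig import *
from h import *
s=read_state();print(s["position"],s["opening"],s["force"])
c=capture("scene");cv2.imwrite("pics/scene2.png",cv2.resize(c["frame"][40:240,230:430,::-1],(600,600),interpolation=cv2.INTER_CUBIC))
```

```text
[0.53229551 0.11281806 0.22008979] 0.49276229356163875 [-1.454776   -0.11712654 -0.35786309]
```

View pics/scene2.png

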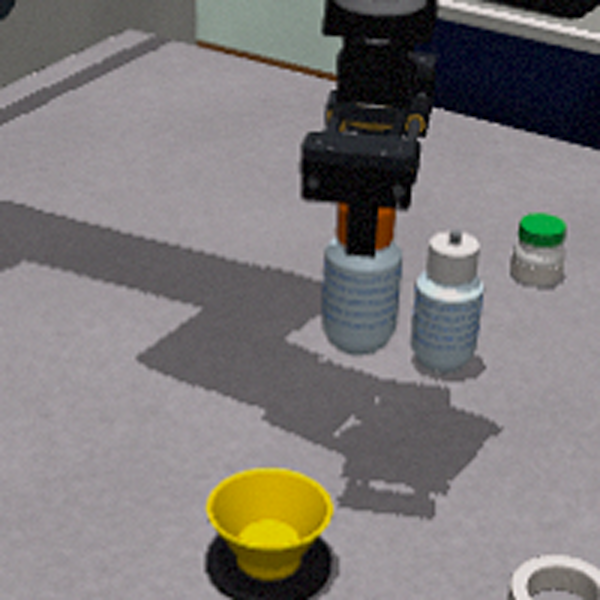

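The jar is held upright and clear of the counter (body at about (360,295) in the crop), and the white jar is undisturbed beside it. I carry it to the blue cup.

Call:
{"op": "play_rows", "data": {
  "commands": [
    [[-0.001, -0.012, 0], [0, 0, 0]],
    [[-0.003, -0.035, 0], [0, 0, 0]],
    [[-0.005, -0.07, 0], [0, 0, 0]],
    [[-0.008, -0.11, 0], [0, 0, 0]],
    [[-0.011, -0.15, 0], [0, 0, 0]],
    [[-0.014, -0.19, 0], [0, 0, 0]],
    [[-0.016, -0.23, 0], [0, 0, 0]],
    [[-0.019, -0.265, 0], [0, 0, 0]],
    [[-0.021, -0.295, 0], [0, 0, 0]],
    [[-0.022, -0.315, 0], [0, 0, 0]]
  ]
}}

```text
time_s: 6.58
position: [0.5102, -0.2041, 0.2199]
tcp_rot: [[0.387, -0.001, 0.922], [-0.922, 0.0, 0.387], [-0.001, -1.0, -0.001]]
force: [-1.1, 0.2, -2.7]
opening: 0.499
```

Call:
{"op": "play_rows", "data": {
  "commands": [
    [[-0.002, -0.025, 0], [0, 0, 0]],
    [[-0.004, -0.05, 0], [0, 0, 0]],
    [[-0.005, -0.07, 0], [0, 0, 0]],
    [[-0.006, -0.08, 0], [0, 0, 0]],
    [[-0.006, -0.082, 0], [0, 0, 0]],
    [[-0.006, -0.082, 0], [0, 0, 0]],
    [[-0.006, -0.082, 0], [0, 0, 0]]
  ]
}}

```text
time_s: 7.45
position: [0.5049, -0.2833, 0.2206]
tcp_rot: [[0.389, -0.0, 0.921], [-0.921, 0.001, 0.389], [-0.001, -1.0, -0.0]]
force: [-0.2, -0.5, -0.9]
opening: 0.499
```

Run:
```python
from rig import *
from h import *
np.set_printoptions(precision=4,suppress=True)
s=read_state();print(s["position"],s["opening"],s["force"])
c=capture("scene");cv2.imwrite("pics/scene3.png",cv2.resize(c["frame"][100:320,130:350,::-1],(600,600),interpolation=cv2.INTER_CUBIC))
t=capture("top");cv2.imwrite("pics/top3.png",cv2.resize(t["frame"][120:320,370:570,::-1],(600,600),interpolation=cv2.INTER_CUBIC))
np.savez("pics/scene3.npz",**c)
# jar body from depth in scene view: points above the rim near the cup axis
uv,P=cloud(c,np.full(c["depth"].shape,255,np.uint8))
k=(np.hypot(P[:,0]-.5045,P[:,1]+.284)<.06)&(P[:,2]>.125)&(P[:,2]<.18);q=P[k];print(len(q),circ(q),q[:,2].min())
for a,b in((.125,.145),(.145,.18)):
    r=q[(q[:,2]>a)&(q[:,2]<b)]; print(a,circ(r))
```

```text
[ 0.5049 -0.2833  0.2206] 0.4992502790827379 [-0.2372 -0.4787 -0.9488]
781 (array([ 0.5077, -0.2848]), np.float64(0.02816103408161441)) 0.12502565967452528
0.125 (array([ 0.5079, -0.2849]), np.float64(0.028074543687577412))
0.145 (array([ 0.5076, -0.2847]), np.float64(0.02821304661753493))
```

View pics/scene3.png

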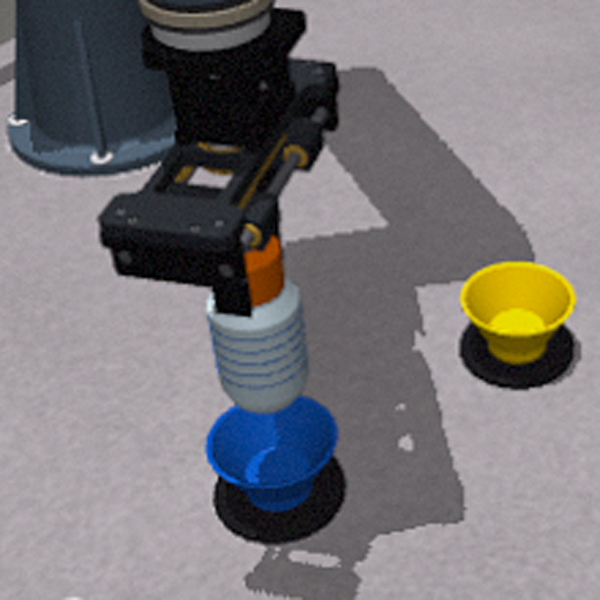

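The jar hangs upright over the blue cup. In the scene view its axis measures about (0.506, -0.284) against the cup's (0.506, -0.285), within 2 mm. I lower slowly, watching the force.

Call:
{"op": "play_rows", "data": {
  "commands": [
    [[0, -0.001, -0.015], [0, 0, 0]],
    [[0, -0.001, -0.035], [0, 0, 0]],
    [[0, -0.001, -0.05], [0, 0, 0]],
    [[0, -0.001, -0.06], [0, 0, 0]],
    [[0, -0.001, -0.067], [0, 0, 0]],
    [[0, -0.001, -0.07], [0, 0, 0]],
    [[0, -0.001, -0.07], [0, 0, 0]],
    [[0, -0.001, -0.07], [0, 0, 0]]
  ]
}}

```text
time_s: 8.55
position: [0.5052, -0.2854, 0.1511]
tcp_rot: [[0.388, 0.001, 0.922], [-0.922, -0.001, 0.388], [0.001, -1.0, 0.001]]
force: [0.2, 0.2, -1.3]
opening: 0.499
```

Call:
{"op": "play_rows", "data": {
  "commands": [
    [[0, 0, -0.002], [0, 0, 0]],
    [[0, 0, -0.004], [0, 0, 0]],
    [[0, 0, -0.005], [0, 0, 0]],
    [[0, 0, -0.005], [0, 0, 0]]
  ]
}}

```text
time_s: 9.05
position: [0.5048, -0.2851, 0.1454]
tcp_rot: [[0.388, -0.0, 0.922], [-0.922, 0.0, 0.388], [-0.0, -1.0, -0.0]]
force: [0.6, 0.8, -0.5]
opening: 0.499
```

Call:
{"op": "play_rows", "data": {
  "commands": [
    [[0, 0, -0.001], [0, 0, 0]],
    [[0, 0, -0.001], [0, 0, 0]],
    [[0, 0, -0.001], [0, 0, 0]]
  ]
}}

```text
time_s: 9.43
position: [0.5049, -0.2852, 0.1446]
tcp_rot: [[0.388, -0.0, 0.922], [-0.922, 0.0, 0.388], [-0.0, -1.0, -0.0]]
force: [-0.5, -0.9, 0.0]
opening: 0.496
```

Run:
```python
from rig import *
from h import *
np.set_printoptions(precision=4,suppress=True)
for i in range(3):
    c=capture("scene");s=read_state();print(s["position"],s["opening"],s["force"],s["moment"])
cv2.imwrite("pics/scene4.png",cv2.resize(c["frame"][100:320,130:350,::-1],(600,600),interpolation=cv2.INTER_CUBIC))
```

```text
[ 0.5049 -0.2852  0.1446] 0.5035022891719892 [ 0.5164  0.2479 -0.2389] [0.0445 0.0657 0.0332]
[ 0.5049 -0.2852  0.1446] 0.49771487962538935 [0.4117 0.9119 0.2582] [0.0503 0.0363 0.0064]
[ 0.5049 -0.2851  0.1445] 0.49485740387082966 [ 0.2571 -0.1746 -1.3237] [0.0163 0.0682 0.021 ]
```

View pics/scene4.png

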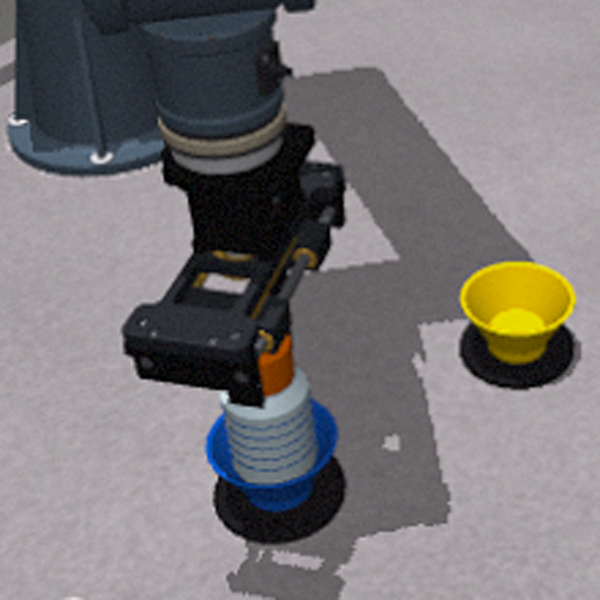

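The jar's foot is inside the cup and the jar is upright. I take the last millimetre or so to feel the contact.

Call:
{"op": "play_rows", "data": {
  "commands": [
    [[0, 0, -0.001], [0, 0, 0]],
    [[0, 0, -0.001], [0, 0, 0]],
    [[0, 0, -0.001], [0, 0, 0]]
  ]
}}

```text
time_s: 9.95
position: [0.5051, -0.2852, 0.1445]
tcp_rot: [[0.388, 0.0, 0.922], [-0.922, -0.0, 0.388], [0.0, -1.0, 0.0]]
force: [-0.5, 1.0, 4.6]
opening: 0.499
```

Run:
```python
from rig import *
import numpy as np
f=[]
for i in range(5): capture("scene");s=read_state();f.append(np.r_[s["position"],s["force"]])
print(np.round(np.mean(f,0),4))
```

```text
[ 0.505  -0.2852  0.1445 -0.9936  0.6683  5.3295]
```

The arm stopped at TCP z 0.1445 with +5.3 N upward, which puts the underside at 0.024, the floor height. I release and retreat straight up.

Call:
{"op": "play_rows", "data": {
  "commands": [
    [[0, 0, 0], [0, 0, 0]],
    [[0, 0, 0], [0, 0, 0]],
    [[0, 0, 0], [0, 0, 0]],
    [[0, 0, 0], [0, 0, 0]],
    [[0, 0, 0], [0, 0, 0]],
    [[0, 0, 0], [0, 0, 0]]
  ],
  "gripper": 0.087
}}

```text
time_s: 10.95
position: [0.5049, -0.2852, 0.1435]
tcp_rot: [[0.388, 0.0, 0.922], [-0.922, -0.0, 0.388], [0.0, -1.0, 0.0]]
force: [0.6, 0.0, 1.2]
opening: 0.987
```

Call:
{"op": "play_rows", "data": {
  "commands": [
    [[0, 0, 0.01], [0, 0, 0]],
    [[0, 0, 0.03], [0, 0, 0]],
    [[0, 0, 0.06], [0, 0, 0]],
    [[0, 0, 0.09], [0, 0, 0]],
    [[0, 0, 0.12], [0, 0, 0]],
    [[0, 0.04, 0.13], [0, 0, 0]],
    [[0, 0.09, 0.13], [0, 0, 0]],
    [[0, 0.14, 0.13], [0, 0, 0]],
    [[0, 0.15, 0.13], [0, 0, 0]],
    [[0, 0.15, 0.13], [0, 0, 0]]
  ]
}}

```text
time_s: 12.2
position: [0.5053, -0.1351, 0.2742]
tcp_rot: [[0.39, 0.001, 0.921], [-0.921, -0.001, 0.39], [0.002, -1.0, 0.001]]
force: [0.3, -0.9, -0.2]
opening: 1.004
```

Run:
```python
from rig import *
from h import *
np.set_printoptions(precision=4,suppress=True)
s=read_state();print(s["time_s"],s["position"],s["opening"],s["force"])
c=capture("scene");t=capture("top")
cv2.imwrite("pics/scene5.png",cv2.resize(c["frame"][100:320,180:420,::-1],(600,550),interpolation=cv2.INTER_CUBIC))
for n,x in(("scene",c),("top",t)):
    uv,P=cloud(x,np.full(x["depth"].shape,255,np.uint8))
    for nm,cx,cy,z0,z1 in(("orange lid top",.5045,-.284,.144,.153),("body",.5045,-.284,.065,.107),("white lid top",.537,.267,.12,.129)):
        q=P[(np.hypot(P[:,0]-cx,P[:,1]-cy)<.045)&(P[:,2]>z0)&(P[:,2]<z1)]
        if len(q)>20: print(n,nm,len(q),(q.max(0)+q.min(0))/2,np.median(q,0),circ(q))
```

```text
12.2 [ 0.5053 -0.1351  0.2742] 1.0039954528110397 [ 0.2538 -0.9457 -0.2199]
scene orange lid top 313 [ 0.5074 -0.2865  0.1484] [ 0.5114 -0.2901  0.1496] (array([ 0.5084, -0.2868]), np.float64(0.016128802834839102))
scene body 514 [ 0.5121 -0.291   0.086 ] [ 0.5283 -0.306   0.0866] (array([ 0.5078, -0.2864]), np.float64(0.02855130056595685))
scene white lid top 118 [0.5403 0.2646 0.1244] [0.543  0.2599 0.1248] (array([0.5404, 0.263 ]), np.float64(0.01640815987689576))
top orange lid top 521 [ 0.5044 -0.2848  0.1484] [ 0.5038 -0.2828  0.1489] (array([ 0.5045, -0.2846]), np.float64(0.016175052154741385))
top body 58 [ 0.5024 -0.2823  0.088 ] [ 0.51   -0.256   0.0946] (array([ 0.5055, -0.2854]), np.float64(0.029966681060246712))
top white lid top 472 [0.5369 0.2664 0.1243] [0.5368 0.2654 0.1244] (array([0.5373, 0.2665]), np.float64(0.015935959586177335))
```

View pics/scene5.png

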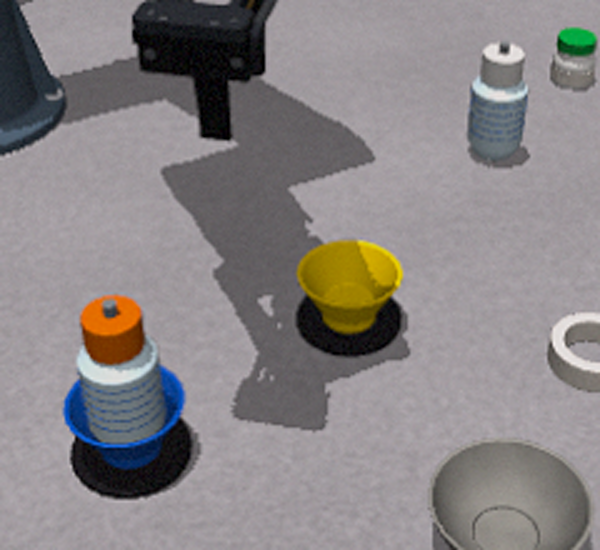

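The orange jar stands upright in the blue cup (crop (120,380)). Its lid top is at z 0.149, which is 0.024 + 0.125, and its axis is within about 2 mm of the cup's. The gripper is clear, and the white jar at (497,100) has not moved (within 1 mm). Handing in.

```bash
python3 -c "
from rig import *
print(hand_in())"
```

```text
the job is handed in; nothing more can be done
None
```

The orange-lidded jar is back in the blue cup and released, and I handed the job in at about 12 s. I gripped it by the lid, lifted it 100 mm and carried it over. I then lowered it until the wrist felt the cup floor (about +5 N), opened the gripper and backed the arm away.

**Orange jar:** In the last check its lid top was at z 0.149, which puts its underside on the 24 mm floor. Its axis was about 2 mm from the cup's in both views. It looked upright in the picture; I did not measure the tilt separately.

**White jar:** It stayed where it was, within about 1 mm.

**Disagreements:** The scene and top cameras differed by 2–4 mm in absolute position, so I compared jar and cup within the same view. The hand-in gave no verdict. My first approach move stopped short of its target because of the speed limit, and a second call finished it. No other check failed.

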